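Draw the cordless screwdriver and hold it over the raised screw

TASK

Draw the cordless screwdriver out of its inclined stand, turn it upright with its bit pointing straight down and bring it over the one screw of the circuit board that still stands proud, ready to drive it. Finish while still holding it there in the gripper, keeping it raised: the bit's tip centred over that screw's head and about a centimetre above it. Do not bump the housing or the screw on the way, and leave the other things on the bench where they are.

Things in the scene. Friction and masses are not known exactly. Their poses are not given: they have to be found in the camera images.
- driver: cordless in-line screwdriver, loose, 0.24 kg, 197 mm long, all round. Origin at the bit's tip, z axis along it to the tail. Along z: steel bit 6 mm thick to 30 mm, chuck 13 mm thick to 52, black cone widening to 28 mm thick at 80, black barrel 28 mm thick to 128, ringed grey grip 28 mm thick to 192, black tail cap. Centre of mass near 116 mm. Starts in the sleeve, tail up and towards the robot
- bit_tip (a point): the tip of the screwdriver's bit (the origin of driver)
- grip (a point): the middle of the screwdriver's grip, on its axis, 155 mm from the tip
- stand: heavy dark stand, fixed to the bench: base plate 130 x 100 x 12 mm, a short post and the inclined sleeve. Origin on the plate's underside, 30 mm from its middle towards the robot; its x axis points to the side where the bit points (away from the robot, within about 0.4 rad), z up
- sleeve: steel sleeve, 58 mm long, 37 mm outside, 31 mm inside diameter, open, narrowing at its lower end. Origin at the centre of its upper mouth, 107 mm above the bench; z axis points out along the sleeve, 45 degrees from vertical (the screwdriver within 3 degrees of it). The screwdriver sits loosely in it (1.5 mm clearance, no latch), its tip about 120 mm below the mouth, and comes out along z
- housing: black open controller housing, 130 x 170 mm (x, y), in an aluminium nest plate 150 x 190 mm, fixed. Origin at the middle of the nest's underside, z up. Rim 50 mm and circuit board 43 mm above the bench, the board's parts up to 9 mm higher. Four steel screws in the board's corners, at x 46, y 66 mm either side of the middle: three driven home (heads 5 mm high), one proud
- raised_screw: the steel screw that still stands proud, in any one of the four corners of the board, fixed: round head 12 mm across and 5 mm high on a 5 mm shank, its top 17 mm above the board and 60 mm above the bench. Origin on its axis at the board's surface, z up
- screw_head (a point): the middle of the top of the raised screw's head
- screw_bin: bystander: a blue plastic parts bin of small screws, 130 x 100 x 60 mm, loose; origin under its middle
- tape_roll: bystander: an amber roll of tape lying flat, 72 mm across, 14 mm high, loose; origin under its middle
- solder_spool: bystander: a small upright spool, 48 mm across, 40 mm high, loose; origin under its middle
- plain_driver: bystander: a plain hand screwdriver lying flat, olive handle, 187 mm long, 22 mm thick, loose; origin under about its middle, its x axis along its blade
Things that resemble listed ones, but are neither listed nor needed, are in the scene too. What is shaped like the driver but pink or turquoise is not meant.

How it is judged:
By the outcome, as a careful person would: the job done as asked, in the order asked, and still so for the second after the job is handed in, while the arm keeps its last pose, push and grip.
It also fails if it takes over 45 s, if anything falls off the work surface, if the arm or the gripper's body presses on something with over 40 N, if the wrist force passes 120 N, or if a joint passes its speed limit or range.

ROBOT

A 7-joint arm with a two-finger parallel gripper is mounted at the origin on the work surface. World frame = base frame: x ahead of the robot, y to its left, z up, the work surface at z = 0. Lengths are in mm, angles in degrees, forces in N, time in s.
With the tool pointing down it reaches from about 400 to 875 mm from the base axis. Payload 6.5 kg.
Tool frame: the origin (TCP) lies at the very end of the fingers, on their centre line; the grasp point (between the pads) lies 19 mm behind it; z points along the fingers, y is the line along which they close (so a half turn about z gives the same grasp; the last joint's range is limited). The gripper opens to 88 mm and grips with 3 to 60 N. Pads are 18 mm wide; open, the fingers measure 123 mm over their backs; the gripper's body (75 mm by 187 mm) begins 45 mm behind the grasp point.
Start: joints at [-70.256, 30.733, -0.252, 88.115, 0.149, 61.152, -4.079], TCP at [259.568, 595.915, 198.816] pointing down, gripper open.
Joint ranges: [-154.64, 154.64], [-21.42, 123.67], [-72.66, 72.17], [13.99, 137.28], [-74.86, 254.86], [10.95, 109.41], [-158.01, 158.01]. Speed limits (degrees/s): [136.94, 136.94, 180, 180, 180, 180, 180].

INTERFACE

Orientations are given as [roll, pitch, yaw] about the fixed x, y, z axes, in that order (R = Rz(yaw) Ry(pitch) Rx(roll)).
In Python, from rig import monitor, snapshot, get_calibration, job_done, boxes_of, place_of gives the robot as it stands.
- The arm moves only by the tool arm_command, never from a script. Its argument "commands" is a list of rows, each an object of numbers: "x", "y", "z": the shift along the tool's x, y, z in units of 40 mm (1.0 is 40 mm); "turn": the turn about the tool's z in units of 5 degrees (1.0 is 5 degrees). In form: [{"x": .., "y": .., "z": .., "turn": ..}, ...]. A call has 1 to 8 rows; each row shifts and turns the commanded pose from where the row before left it, along the tool's axes as they then stand; what a row does not reach is not made up. A row lasts 1/8 s, in which the tool goes at most 62.5 mm and 10.7 degrees, less where a joint would pass 70% of its speed; a pose out of reach is approached as far as the arm can. A call is refused whole if a number of a shift passes 1 or a number of a turn 1, either way. A call with a gripper value outside its range is refused whole. "gripper" is the finger opening in mm, from 0 to 88.1, set as the call begins (left out, the last holds). The fingers move at their own pace and stop on an object; "force" is the grip in N (left out, the last holds). Time passes only in rows, so rows that do not move let the fingers close. It gives the time, the measured TCP pose, the force, the opening and the grip force at its end, in the units of the state.
- monitor.state(): the state, without advancing time (a new reading comes with each control period).
- snapshot(name): name is "scene" or "top" or "wrist"; returns the picture (420x560x3 uint8, blue, green, red); there is no depth.
- get_calibration(name): a dict with "fx", "fy", "cx", "cy" (pixels), "cam_to_world" (4x4, takes a point from camera to world coordinates). Camera axes: x right, y up, looking along -z (the intrinsics and any distortion apply to the point x, -y, -z); pixel columns grow to the right and rows downward; lengths in mm; the calibration is good to about 2 mm. A picture is of the moment at which its call begins: read the wrist's pose just before it. get_calibration takes no time and is no camera call; for the wrist camera it gives the pose at the moment of the call.
- job_done(): hands the job in; it is judged then, once.
Trained networks look in the newest picture that a camera, given by its name, has taken for a name from the list of things; names that differ only in an ending like _2 or _b are one class to them, and where a whole thing is asked for, a point or a joint stands for the part that bears it (a point fixed in the world has none). Each returns a list of dicts, best first, with "p" (0 to 1); they miss things now and then, are a little off and sometimes report something else, mostly with a low value. They report only what shows in the picture. A call takes as long as a camera call. They do not tell look-alikes from the thing itself.
- boxes_of(name, camera): "bbox" ([left, top, right, bottom] in pixels, round what is visible of it).
- place_of(name, camera): "position" ([row, column] in pixels: a listed point, or the origin of a listed thing).
The state is a dict: "time_s": time; "joint_positions": joint angles; "dq": joint speeds; "joint_efforts": joint torques, N m; "ee_pos": TCP position; "eef_rot": TCP orientation; "force": force on the tool from outside, world axes, zero at the start; "ft_torque": the same for the moment, N m; "finger_gap": finger opening in mm; "finger_force": force on a finger pad.
Only numpy, scipy, OpenCV 4.12 (cv2) and the standard library are available. Lean on these libraries where they do the work, as an engineer would, in place of code of your own. Each camera call takes 0.05 s, during which the arm holds its last target. There are 200 camera calls.

## Working session

There is one attempt and no reset: what is moved stays moved. The work goes in short steps, Python scripts to look and compute and a tool call to move; the robot and the scene stay as the last step left them, time stands still between calls to the robot, and variables do not carry over. Pictures are saved under pics/ and viewed, at most 10 in all, crops included, and the job is handed in when it is done.

Besides the shell and the picture viewer there is one more tool, called after "Call:" in YAML: its name, and indented under it one key for each argument. arm_command: Moves the arm, as the interface text tells. Its arguments: {"type":"object","properties":{"commands":{"type":"array"},"gripper":{"type":"number"},"force":{"type":"number"}},"required":["commands"]}

```bash
mkdir -p pics; ls; python3 - <<'E'
from rig import *
import cv2,numpy as np
s=monitor.state();print({k:s[k] for k in('time_s','ee_pos','eef_rot','finger_gap')})
for c in("scene","top"):
    im=snapshot(c);cv2.imwrite(f"pics/{c}0.png",im)
    k=get_calibration(c);print(c,[k[i] for i in('fx','fy','cx','cy')],np.round(k['cam_to_world'],3).tolist(),k.keys())
    for n in("driver","stand","sleeve","housing","raised_screw"):
        print(n,[(np.round(b['bbox']).tolist(),round(b['p'],2)) for b in boxes_of(n,c)[:3]])
    for n in("bit_tip","grip","sleeve","stand","screw_head","housing","raised_screw"):
        print(n,[(np.round(b['position'],1).tolist(),round(b['p'],2)) for b in place_of(n,c)[:3]])
E
```

```text
pics
{'time_s': 0.0, 'ee_pos': array([259.32762676, 595.28894806, 197.94605671]), 'eef_rot': array([-1.79901582e+02,  7.33657033e-03,  1.56467622e+02]), 'finger_gap': 88.52193651000051}
scene [420.26538833269143, 420.26538833269143, 282.2321528068342, 216.25760621404842] [[-0.865, -0.278, 0.418, 936.752], [0.502, -0.492, 0.712, 611.813], [0.008, 0.825, 0.565, 683.974], [0.0, 0.0, 0.0, 1.0]] dict_keys(['fx', 'fy', 'cx', 'cy', 'cam_to_world'])
driver [([215.0, 199.0, 278.0, 256.0], 0.76), ([160.0, 189.0, 194.0, 229.0], 0.67), ([254.0, 204.0, 320.0, 217.0], 0.63)]
stand [([211.0, 216.0, 271.0, 274.0], 0.64), ([230.0, 219.0, 255.0, 241.0], 0.5)]
sleeve [([231.0, 218.0, 254.0, 239.0], 0.89), ([222.0, 197.0, 280.0, 249.0], 0.19)]
housing [([263.0, 281.0, 376.0, 374.0], 0.75), ([214.0, 216.0, 273.0, 275.0], 0.59)]
raised_screw [([215.0, 199.0, 278.0, 252.0], 0.53)]
bit_tip [([288.8, 469.2], 0.82), ([253.1, 217.7], 0.65), ([188.6, 193.4], 0.65)]
grip [([220.9, 164.7], 0.88), ([184.3, 351.2], 0.86), ([295.7, 406.4], 0.82)]
sleeve [([223.7, 246.2], 0.57), ([253.5, 160.7], 0.19)]
stand [([254.3
[... 288 characters left out ...]
.0, 0.0, 0.0, 1.0]] dict_keys(['fx', 'fy', 'cx', 'cy', 'cam_to_world'])
driver [([303.0, 219.0, 335.0, 274.0], 0.97), ([314.0, 308.0, 356.0, 339.0], 0.85), ([339.0, 146.0, 383.0, 187.0], 0.77)]
stand [([256.0, 165.0, 297.0, 213.0], 0.7)]
sleeve [([271.0, 176.0, 284.0, 186.0], 0.64)]
housing [([159.0, 173.0, 224.0, 231.0], 0.82)]
raised_screw []
bit_tip [([168.4, 283.4], 0.76), ([273.8, 301.8], 0.76), ([312.2, 155.0], 0.74)]
grip [([268.6, 172.6], 0.63), ([196.8, 272.7], 0.62), ([232.3, 325.7], 0.62)]
sleeve [([170.1, 280.7], 0.57), ([186.0, 275.7], 0.42)]
stand [([196.8, 273.2], 0.98)]
screw_head [([167.7, 282.8], 0.5)]
housing [([193.7, 271.8], 0.74), ([203.0, 192.2], 0.71)]
raised_screw []
```

```bash
python3 - <<'E'
import cv2,numpy as np
a=cv2.imread("pics/scene0.png")
cv2.imwrite("pics/s1.png",cv2.resize(a[160:400,120:440],(800,600),interpolation=cv2.INTER_CUBIC))
a=cv2.imread("pics/top0.png")
cv2.imwrite("pics/t1.png",cv2.resize(a[130:310,140:380],(800,600),interpolation=cv2.INTER_CUBIC))
E
```

```text
(no output)
```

View pics/s1.png

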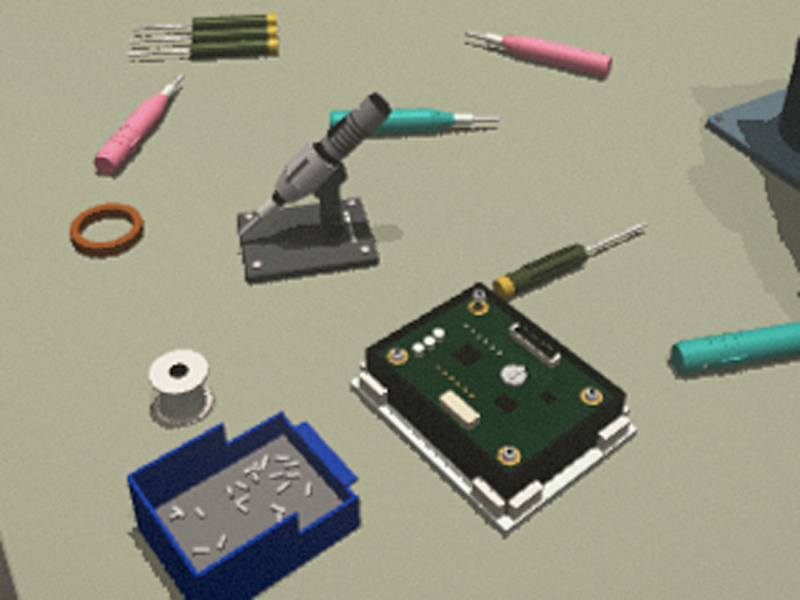

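View pics/t1.png

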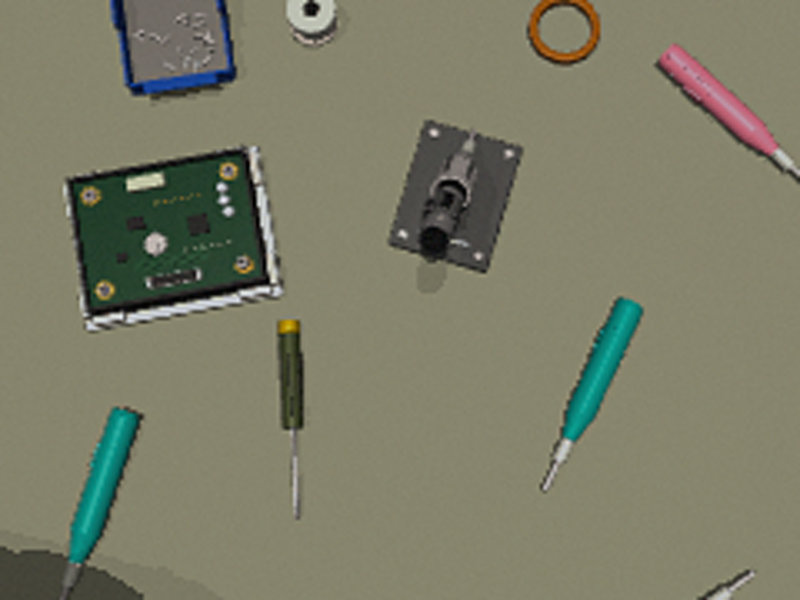

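The scene crop shows the grey/black driver in the stand, with its tail at (378,101) and tip at (243,235). The proud screw is at (478,293), in the housing's rear corner. In the top crop the tail is at (433,243), the tip at (472,133), and the proud screw at (243,262), which is the +x-low, right-hand corner. The tool can only shift and turn about its own z. So the driver has to be tilted upright by letting it pivot between the pads.

```bash
cat > h.py <<'E'
from rig import *
import cv2,numpy as np
from scipy.optimize import least_squares
def ray(k,u,v):
    M=np.array(k['cam_to_world']);d=np.array([(u-k['cx'])/k['fx'],-(v-k['cy'])/k['fy'],-1.])
    return M[:3,3],M[:3,:3]@d
def onz(k,u,v,z):
    o,d=ray(k,u,v);return o+d*(z-o[2])/d[2]
def proj(k,P):
    M=np.array(k['cam_to_world']);p=(np.atleast_2d(P)-M[:3,3])@M[:3,:3]
    return np.c_[k['cx']+k['fx']*p[:,0]/-p[:,2],k['cy']-k['fy']*p[:,1]/-p[:,2]]
def tri(l):
    A=0;b=0
    for k,u,v in l:
        o,d=ray(k,u,v);d=d/np.linalg.norm(d);Q=np.eye(3)-np.outer(d,d);A=A+Q;b=b+Q@o
    return np.linalg.solve(A,b)
def Rt(s):
    from scipy.spatial.transform import Rotation as R
    return R.from_euler('xyz',s['eef_rot'],degrees=True).as_matrix()
E
python3 - <<'E'
from h import *
S=get_calibration("scene");T=get_calibration("top")
s=lambda x,y:(S,120+x*.4-.3,160+y*.4-.3)
t=lambda x,y:(T,140+x*.3-.35,130+y*.3-.35)
tail=tri([s(378,101),t(433,243)]);tip=tri([s(243,235),t(472,133)])
print("tail",tail,"tip",tip,"len",np.linalg.norm(tail-tip),"az",np.degrees(np.arctan2(*(tip-tail)[[1,0]])),"incl",np.degrees(np.arccos((tail-tip)[2]/np.linalg.norm(tail-tip))))
print("mouth z107", onz(S,246.2,223.7,107),onz(T,275.7,186,107))
# stand plate screw holes z12
pl=[t(433,131),t(510,152),t(478,257),t(403,233)];P=[onz(*p,12) for p in pl];print("plate top",np.round(P,1).tolist())
pl=[s(249,217),s(353,206),s(368,256),s(256,265)];P=[onz(*p,12) for p in pl];print("plate scene",np.round(P,1).tolist())
for n,f,c in(("top",t,[(90,195),(228,171),(105,289)]),("scene",s,[(397,355),(592,395),(509,455)])):
    P=np.array([onz(*f(*p),48) for p in c]);print(n,np.round(P,1).tolist())
print("screw",onz(*s(479,293),60),onz(*t(243,261),60),tri([s(479,293),t(243,261)]))
print(Rt(monitor.state()).round(3).tolist())
E
```

```text
tail [ 535.20217763 -122.31106221  157.27588285] tip [ 669.05990441 -161.54850846   21.55319802] len 194.62300836674916 az -16.337337718703058 incl 45.78426407197213
mouth z107 [ 599.53353587 -130.53507427  107.        ] [ 594.6243352  -141.08970956  107.        ]
plate top [[674.7, -123.9, 12.0], [652.5, -199.1, 12.0], [548.1, -165.6, 12.0], [572.8, -93.2, 12.0]]
plate scene [[648.2, -196.0, 12.0], [547.1, -159.8, 12.0], [571.3, -82.3, 12.0], [671.6, -123.9, 12.0]]
top [[606.2, 201.1, 48.0], [627.8, 71.5, 48.0], [516.0, 184.7, 48.0]]
scene [[629.5, 76.7, 48.0], [516.5, 191.0, 48.0], [607.3, 206.8, 48.0]]
screw [536.90466217  58.18543794  60.        ] [538.49783929  55.01974207  60.        ] [537.42300396  56.15741506  58.95917381]
[[-0.917, 0.399, 0.0], [0.399, 0.917, -0.0], [-0.0, -0.0, -1.0]]
```

Call:
arm_command:
  commands:
    - {"z": -0.8}
    - {"x": -0.8,"y": -0.8,"z": -0.7}
    - {"x": -0.9,"y": -0.9}
    - {"x": -0.9,"y": -0.9}
    - {"x": -0.9,"y": -0.9}
    - {"x": -0.9,"y": -0.9}
    - {"x": -0.9,"y": -0.9}
    - {"x": -0.9,"y": -0.9}

```text
validation failed for argument at $.co...
```

Call:
arm_command:
  commands:
    - {"x": -0.9,"y": -0.9}
    - {"x": -0.9,"y": -0.9}
    - {"x": -0.9,"y": -0.9}
    - {"x": -0.9,"y": -0.9}
    - {"x": -0.9,"y": -0.9}
    - {"x": -0.7,"y": -0.7}
    - {"turn": -0.8}
    - {"turn": -0.5}

```text
validation failed for argument at $.co...
```

```bash
python3 - <<'E'
from h import *
s=monitor.state();print(s['time_s'],s['ee_pos'],s['eef_rot'],s['joint_positions'])
k=get_calibration("wrist");print(k['fx'],k['cx'],k['cy'],np.round(k['cam_to_world'],3).tolist())
im=snapshot("wrist");cv2.imwrite("pics/w1.png",im)
for n in("driver","sleeve"):print(n,[(b['bbox'],b['p']) for b in boxes_of(n,"wrist")[:2]])
for n in("grip","sleeve","bit_tip"):print(n,[(b['position'],b['p']) for b in place_of(n,"wrist")[:2]])
tail=np.array([535,-122,157.]);d=np.array([-.688,.2016,.697])
print(proj(k,[tail,tail-37*d,tail-77*d,tail-197*d]))
E
```

```text
1.3 [259.59954439 595.874145   198.79708276] [-1.79998019e+02  3.38598599e-03  1.56463176e+02] [-70.25497776  30.73325658  -0.24949007  88.11833211   0.14926347
  61.15094438  -4.07827822]
320.00386171647517 276.64883179271754 214.80957280148803 [[0.4, -0.867, -0.297, 182.405], [0.917, 0.378, 0.129, 628.905], [-0.0, -0.324, 0.946, 384.236], [0.0, 0.0, 0.0, 1.0]]
driver [([0.0, 260.9, 25.8, 297.7], 0.85)]
sleeve []
grip []
sleeve []
bit_tip [([262.1, 5.9], 0.84)]
[[-143.58130316  611.18784633]
 [-110.44443723  593.95241627]
 [ -79.67765726  577.94973559]
 [  -9.56886827  541.48415277]]
```

View pics/w1.png

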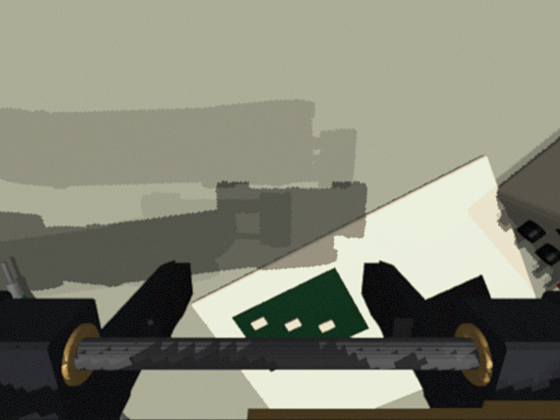

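The move calls were refused, probably because every row needs all four keys. This wrist picture shows only the fingers and a white plate on the bench at the start pose.

Call:
arm_command:
  commands:
    - {"x": 0,"y": 0,"z": -0.8,"turn": 0}
    - {"x": -0.8,"y": -0.8,"z": -0.7,"turn": 0}
    - {"x": -0.9,"y": -0.9,"z": 0,"turn": 0}
    - {"x": -0.9,"y": -0.9,"z": 0,"turn": 0}
    - {"x": -0.9,"y": -0.9,"z": 0,"turn": 0}
    - {"x": -0.9,"y": -0.9,"z": 0,"turn": 0}
    - {"x": -0.9,"y": -0.9,"z": 0,"turn": 0}
    - {"x": -0.9,"y": -0.9,"z": 0,"turn": 0}

```text
time_s: 2.6
ee_pos: [388.5, 268.0, 259.1]
eef_rot: [180.0, 0.0, 156.5]
force: [1.1, 0.1, -0.4]
finger_gap: 88.2
finger_force: 0.0
```

Call:
arm_command:
  commands:
    - {"x": -0.9,"y": -0.9,"z": 0,"turn": -0.2}
    - {"x": -0.9,"y": -0.9,"z": 0,"turn": -0.2}
    - {"x": -0.9,"y": -0.9,"z": 0,"turn": -0.2}
    - {"x": -0.9,"y": -0.9,"z": 0,"turn": -0.2}
    - {"x": -0.9,"y": -0.9,"z": 0,"turn": -0.2}
    - {"x": -0.9,"y": -0.9,"z": 0,"turn": -0.2}
    - {"x": -0.9,"y": -0.9,"z": 0,"turn": 0}
    - {"x": -0.7,"y": -0.3,"z": 0,"turn": 0}

```text
time_s: 3.6
ee_pos: [558.9, -78.0, 259.2]
eef_rot: [-180.0, 0.0, 162.3]
force: [0.6, 0.3, -0.2]
finger_gap: 87.9
finger_force: 0.0
```

```bash
cat > w.py <<'E'
from h import *
import sys
s=monitor.state();print(s['time_s'],s['ee_pos'],s['eef_rot'])
k=get_calibration("wrist");print(np.round(k['cam_to_world'],3).tolist())
im=snapshot("wrist");cv2.imwrite(f"pics/{sys.argv[1]}.png",im)
for n in("driver","sleeve"):print(n,[(b['bbox'],b['p']) for b in boxes_of(n,"wrist")[:2]])
for n in("grip","sleeve","bit_tip"):print(n,[(b['position'],b['p']) for b in place_of(n,"wrist")[:2]])
tail=np.array([535,-122,157.]);d=np.array([-.688,.2016,.697])
print(proj(k,[tail,tail-37*d,tail-77*d,tail-197*d]))
E
python3 w.py w2
```

```text
3.6 [558.94227822 -77.95858154 259.15477087] [-1.79953299e+02  4.95518901e-02  1.62253064e+02]
[[0.305, -0.901, -0.309, 478.676], [0.952, 0.288, 0.1, -52.736], [-0.001, -0.324, 0.946, 444.503], [0.0, 0.0, 0.0, 1.0]]
driver [([30.5, 282.0, 118.6, 322.9], 0.82), ([86.0, 17.2, 113.4, 183.7], 0.7)]
sleeve [([219.9, 218.5, 253.3, 255.9], 0.57), ([404.1, 219.0, 515.1, 325.7], 0.26)]
grip [([324.8, 127.7], 0.74), ([209.5, 232.4], 0.68)]
sleeve [([227.8, 235.3], 0.69), ([127.9, 380.6], 0.52)]
bit_tip [([285.0, 27.9], 0.93), ([17.4, 100.7], 0.72)]
[[224.25933702 190.44870225]
 [230.18120286 209.13794964]
 [235.37853506 225.5405886 ]
 [246.2563852  259.87078755]]
```

View pics/w2.png

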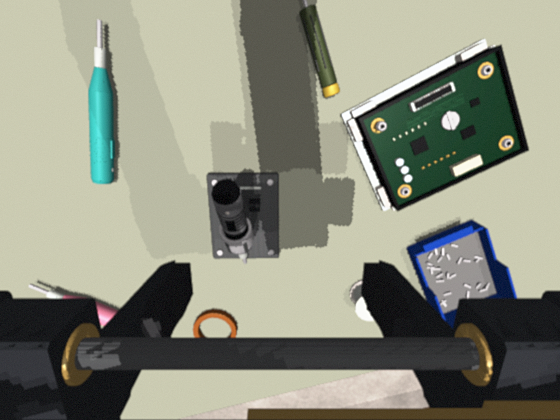

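The wrist view shows the tail at (224,188), against (224,190) predicted. The stand plate is square to the image, so the located axis and yaw hold. I'll descend onto the grip.

Call:
arm_command:
  commands:
    - {"x": -0.2,"y": -0.6,"z": 0,"turn": 0}
    - {"x": -0.24,"y": -0.62,"z": 0,"turn": 0}
    - {"x": 0,"y": 0,"z": 0.7,"turn": 0}
    - {"x": 0,"y": 0,"z": 0.7,"turn": 0}
    - {"x": 0,"y": 0,"z": 0,"turn": 0}

```text
time_s: 4.53
ee_pos: [558.8, -124.8, 201.4]
eef_rot: [-180.0, -0.2, 162.6]
force: [-0.1, -0.9, -0.4]
finger_gap: 88.2
finger_force: 0.0
```

```bash
python3 w.py w3; python3 - <<'E'
import cv2
a=cv2.imread("pics/w3.png");cv2.imwrite("pics/w3c.png",cv2.resize(a[150:390,140:420],(700,600)))
E
```

```text
4.525 [ 558.79558452 -124.76787623  201.35114251] [-179.9927004    -0.23523309  162.55574033]
[[0.3, -0.904, -0.305, 479.215], [0.954, 0.284, 0.096, -100.393], [-0.0, -0.32, 0.948, 387.119], [0.0, 0.0, 0.0, 1.0]]
driver [([98.6, 0.0, 126.0, 181.1], 0.66), ([252.7, 177.7, 292.5, 278.4], 0.63)]
sleeve [([254.5, 230.5, 292.7, 268.9], 0.94)]
grip [([145.1, 112.9], 0.94), ([211.2, 275.9], 0.89)]
sleeve [([237.3, 273.7], 0.94)]
bit_tip [([272.6, 274.9], 0.56)]
[[271.52200794 191.86408805]
 [272.78112918 214.66936546]
 [273.83726533 233.79816504]
 [275.91209312 271.37756719]]
```

View pics/w3c.png

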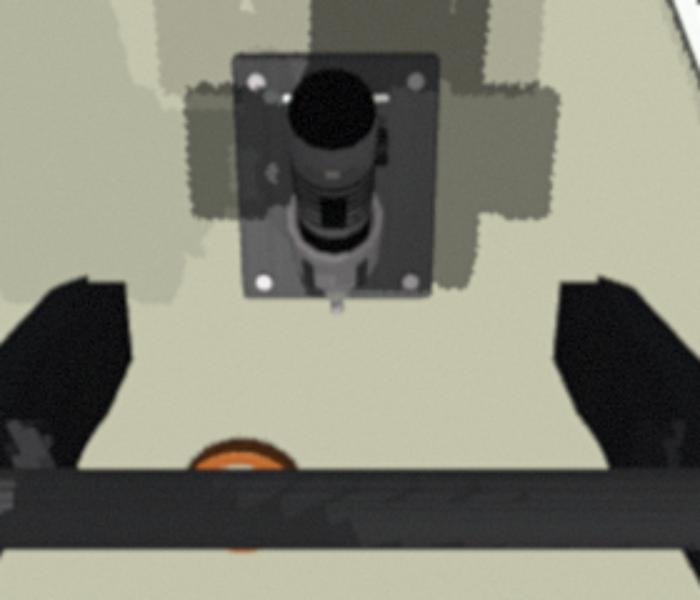

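The tail is at (331,107), the mouth at (335,222) and the bit at (337,305) in this crop, all within about 1 px of prediction. The driver sits about 3 mm to tool −y.

Call:
arm_command:
  commands:
    - {"x": -0.08,"y": -0.08,"z": 0.5,"turn": 0}
    - {"x": 0,"y": 0,"z": 0.5,"turn": 0}
    - {"x": 0,"y": 0,"z": 0.5,"turn": 0}
    - {"x": 0,"y": 0,"z": 0.5,"turn": 0}
    - {"x": 0,"y": 0,"z": 0.2,"turn": 0}
    - {"x": 0,"y": 0,"z": 0,"turn": 0}

```text
time_s: 5.58
ee_pos: [562.8, -130.4, 115.0]
eef_rot: [-180.0, -0.0, 162.5]
force: [0.8, 0.6, 0.4]
finger_gap: 88.4
finger_force: 0.0
```

Call:
arm_command:
  commands:
    - {"x": 0,"y": 0,"z": 0,"turn": 0}
    - {"x": 0,"y": 0,"z": 0,"turn": 0}
    - {"x": 0,"y": 0,"z": 0,"turn": 0}
    - {"x": 0,"y": 0,"z": 0,"turn": 0}
    - {"x": 0,"y": 0,"z": 0,"turn": 0}
    - {"x": 0,"y": 0,"z": 0,"turn": 0}
  gripper: 20
  force: 15

```text
time_s: 6.32
ee_pos: [562.7, -130.4, 114.8]
eef_rot: [-180.0, -0.0, 162.5]
force: [-0.5, 0.1, 1.4]
finger_gap: 29.9
finger_force: 0.0
```

Call:
arm_command:
  commands:
    - {"x": 0.05,"y": 0,"z": 0.05,"turn": 0}
    - {"x": 0,"y": 0,"z": 0,"turn": 0}
    - {"x": 0,"y": 0,"z": 0,"turn": 0}
    - {"x": 0,"y": 0,"z": 0,"turn": 0}
  gripper: 20
  force: 25

```text
time_s: 6.82
ee_pos: [560.8, -129.8, 112.8]
eef_rot: [180.0, 0.0, 162.5]
force: [0.5, 0.5, 0.8]
finger_gap: 20.1
finger_force: 0.2
```

```bash
python3 w.py w4; python3 - <<'E'
from h import *
a=cv2.imread("pics/w4.png")
b=snapshot("scene");c=snapshot("top")
f=lambda a:cv2.resize(a,(400,300),interpolation=cv2.INTER_CUBIC)
print([(np.round(x['bbox']),x['p']) for x in boxes_of("driver","top")[:4]])
o=np.vstack([np.hstack([f(a),f(a[200:350,180:380])]),np.hstack([f(b[170:290,180:340]),f(c[150:240,220:340])])])
cv2.imwrite("pics/m4.png",o)
E
```

```text
6.825 [ 560.78352058 -129.7625837   112.83966766] [1.79997591e+02 1.96240737e-03 1.62467539e+02]
[[0.302, -0.902, -0.309, 480.522], [0.953, 0.285, 0.098, -105.053], [-0.0, -0.324, 0.946, 298.266], [0.0, 0.0, 0.0, 1.0]]
driver [([250.0, 207.5, 305.0, 306.1], 0.94), ([38.0, 366.9, 107.3, 404.3], 0.86)]
sleeve [([253.9, 293.2, 298.5, 317.7], 0.85)]
grip [([391.5, 105.8], 0.83), ([255.9, 280.3], 0.81)]
sleeve []
bit_tip [([389.8, 228.1], 0.63)]
[[277.26190526 232.18788243]
 [278.13974939 258.04077236]
 [278.79369764 277.29983144]
 [279.90175362 309.9325599 ]]
[(array([316., 308., 363., 341.]), 0.91), (array([339., 146., 377., 182.]), 0.64), (array([303., 217., 335., 271.]), 0.58)]
```

View pics/m4.png

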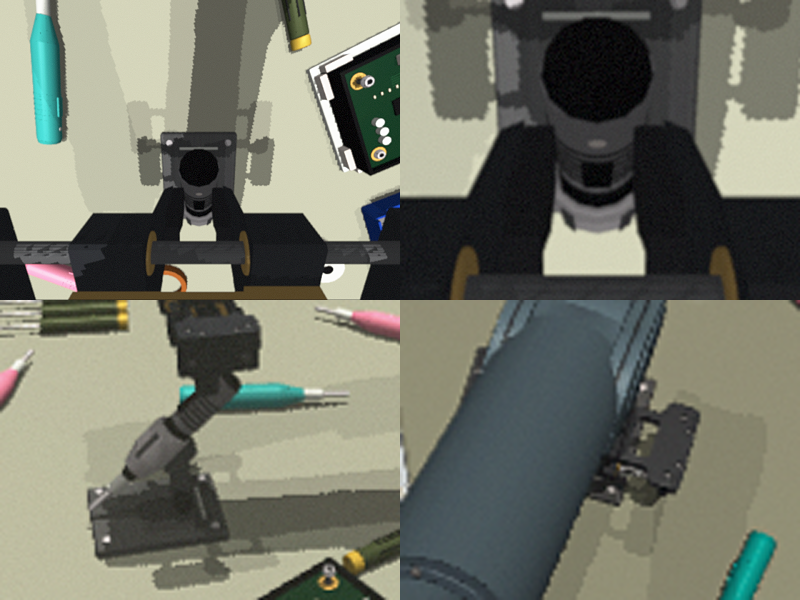

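The wrist panel shows the tail at about (278,235), still between the fingers. The gap reading of 20 doesn't fit a 28 mm body, so I'll squeeze further and re-read.

Call:
arm_command:
  commands:
    - {"x": 0,"y": 0,"z": 0,"turn": 0}
    - {"x": 0,"y": 0,"z": 0,"turn": 0}
    - {"x": 0,"y": 0,"z": 0,"turn": 0}
  gripper: 10
  force: 25

```text
time_s: 7.65
ee_pos: [561.7, -130.0, 113.3]
eef_rot: [180.0, 0.1, 162.5]
force: [3.8, -1.0, 2.7]
finger_gap: 10.0
finger_force: 2.9
```

Call:
arm_command:
  commands:
    - {"x": 0,"y": 0,"z": 0,"turn": 0}
    - {"x": 0,"y": 0,"z": 0,"turn": 0}
    - {"x": 0,"y": 0,"z": 0,"turn": 0}
    - {"x": 0,"y": 0,"z": 0,"turn": 0}
    - {"x": 0,"y": 0,"z": 0,"turn": 0}
  gripper: 60

```text
time_s: 8.28
ee_pos: [560.6, -129.7, 112.7]
eef_rot: [-180.0, -0.0, 162.5]
force: [1.6, 1.0, -0.8]
finger_gap: 57.8
finger_force: 0.0
```

```bash
python3 - <<'E'
from h import *
s=monitor.state();R=Rt(s);p=s['ee_pos'];print(s['time_s'],p,s['finger_gap'],s['force'])
k=get_calibration("wrist");S=get_calibration("scene")
a=snapshot("wrist");b=snapshot("scene")
tail=np.array([535.2,-122.3,157.]);d=np.array([-.688,.2016,.697])
pts=[tail,tail-37*d,tail-77*d,tail-197*d,p,p-19*R[:,2],p+R[:,1]*30,p-R[:,1]*30]
cols=[(0,0,255)]*4+[(255,255,0),(0,255,255),(0,255,0),(0,255,0)]
def pan(im,k,x0,y0,w,h,W,H):
    o=cv2.resize(im[y0:y0+h,x0:x0+w],(W,H),interpolation=cv2.INTER_CUBIC)
    for q,c in zip(proj(k,pts),cols):
        cv2.drawMarker(o,(int((q[0]-x0+.5)*W/w),int((q[1]-y0+.5)*H/h)),c,cv2.MARKER_CROSS,12,1)
    print(np.round(proj(k,pts),1).tolist());return o
o=np.hstack([pan(a,k,180,190,200,300//2,400,300),pan(b,S,190,180,100,75,400,300)])
cv2.imwrite("pics/m5.png",o)
E
```

```text
8.275 [ 560.55181839 -129.74772947  112.70946289] 57.81695733291914 [ 1.55318115  1.04134374 -0.76817702]
[[276.9, 233.2], [277.9, 258.9], [278.6, 278.1], [279.8, 310.5], [277.7, 245.5], [277.8, 259.2], [325.1, 245.5], [230.4, 245.5]]
[[271.5, 200.3], [260.7, 210.9], [249.2, 222.1], [216.0, 254.3], [260.9, 217.3], [260.7, 210.7], [263.2, 224.4], [258.7, 210.5]]
```

View pics/m5.png

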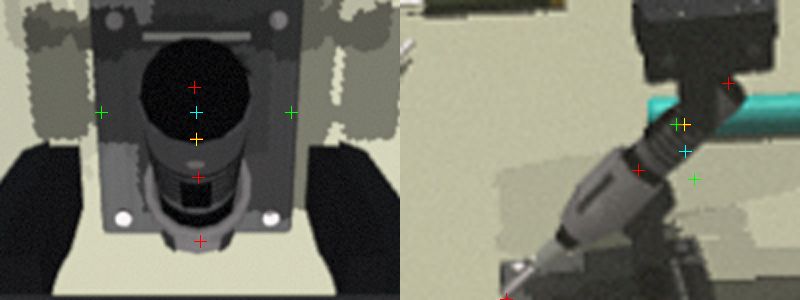

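In the wrist crop the fingers end near v=262, while the reported TCP projects to v=245. In the scene crop they also end above the cyan TCP mark. So the fingertips look higher than the reported pose. I'll check the wrist camera's pose against the known screws in the earlier picture.

```bash
python3 - <<'E'
from h import *
k=get_calibration("wrist");k=dict(k)
im=cv2.imread("pics/w2.png")
M=np.array([[0.305,-0.901,-0.309,478.676],[0.952,0.288,0.1,-52.736],[-0.001,-0.324,0.946,444.503],[0,0,0,1]]);k['cam_to_world']=M
W=np.array([[516.2,187.8,48],[537.4,56.2,60],[606.8,204,48],[628.6,74,48]])
print("pred",proj(k,W).round(1).tolist())
g=cv2.cvtColor(im,cv2.COLOR_BGR2HSV)
px=[]
for u,v in[(485,71),(379,126),(507,143),(404,190)]:
    h=g[v-14:v+15,u-14:u+15]; m=((h[...,0]>12)&(h[...,0]<28)&(h[...,1]>90)&(h[...,2]>90))
    ys,xs=np.nonzero(m);px.append([xs.mean()+u-14,ys.mean()+v-14] if len(xs)>5 else [u,v]);print(len(xs),px[-1])
px=np.array(px);W2=W.copy();W2[1,2]=44;W2[[0,2,3],2]=44
def f(t):
    q=dict(k);N=M.copy();N[:3,3]+=t[:3];q['cam_to_world']=N
    return (proj(q,W2)-px).ravel()
r=least_squares(f,[0,0,0]);print(r.x,r.fun.round(1))
# finger edges in the current picture: dark columns along rows
a=cv2.cvtColor(im,cv2.COLOR_BGR2GRAY)
for v in range(255,300,6):print(v,np.nonzero(a[v,100:450]<45)[0][[0,-1]]+100 if (a[v,100:450]<45).any() else None, [int(x)+100 for x in np.nonzero(np.diff((a[v,100:450]<45).astype(int)))[0]][:8])
E
```

```text
pred [[489.2, 70.1], [381.9, 125.9], [510.2, 143.3], [407.2, 191.4]]
138 [np.float64(484.5289855072464), np.float64(70.04347826086956)]
95 [np.float64(375.0736842105263), np.float64(124.63157894736841)]
113 [np.float64(504.73451327433634), np.float64(142.42477876106196)]
106 [np.float64(403.75471698113205), np.float64(190.38679245283018)]
[1.36715593 2.76499454 0.49805455] [-0.4  0.1  0.1  0.1  0.5  0.1 -0.2 -0.2]
255 [410 414] [409, 414]
261 [413 415] [412, 415]
267 [160 418] [159, 189, 364, 393, 414, 418]
273 [155 420] [154, 189, 363, 399, 416, 420]
279 [149 422] [148, 190, 362, 405, 419, 422]
285 [143 425] [142, 190, 361, 410, 421, 425]
291 [138 431] [137, 191, 361, 416, 423, 431]
297 [132 434] [131, 189, 363, 421, 426, 434]
```

The wrist camera pose is right to 3 mm. The finger width of 173 px for 88 mm puts the real fingertips about 163 mm deep, against 203 mm for the reported TCP. So the true fingertips sit about 40 mm above the reported TCP, and the body sits higher by the same amount. I'll descend 40 mm more.

Call:
arm_command:
  commands:
    - {"x": 0,"y": 0,"z": 0.3,"turn": 0}
    - {"x": 0,"y": 0,"z": 0.3,"turn": 0}
    - {"x": 0,"y": 0,"z": 0.35,"turn": 0}
    - {"x": 0,"y": 0,"z": 0,"turn": 0}

```text
time_s: 8.88
ee_pos: [559.5, -129.5, 73.2]
eef_rot: [-180.0, -0.2, 162.5]
force: [0.1, 0.9, -0.4]
finger_gap: 60.2
finger_force: 0.0
```

Call:
arm_command:
  commands:
    - {"x": 0,"y": 0,"z": 0,"turn": 0}
    - {"x": 0,"y": 0,"z": 0,"turn": 0}
    - {"x": 0,"y": 0,"z": 0,"turn": 0}
    - {"x": 0,"y": 0,"z": 0,"turn": 0}
  gripper: 22
  force: 20

```text
time_s: 9.38
ee_pos: [561.0, -129.6, 75.1]
eef_rot: [180.0, 0.0, 162.5]
force: [0.3, 1.0, 0.8]
finger_gap: 27.3
finger_force: 20.0
```

Gripped: 27.3 mm at 20 N. I'll draw it out along the sleeve.

Call:
arm_command:
  commands:
    - {"x": 0.2,"y": 0,"z": -0.2,"turn": 0}
    - {"x": 0.3,"y": 0,"z": -0.3,"turn": 0}
    - {"x": 0.3,"y": 0,"z": -0.3,"turn": 0}
    - {"x": 0,"y": 0,"z": 0,"turn": 0}
  force: 30

```text
time_s: 9.88
ee_pos: [529.5, -119.8, 108.0]
eef_rot: [180.0, 0.0, 162.5]
force: [0.4, -0.4, -2.0]
finger_gap: 27.2
finger_force: 30.0
```

Call:
arm_command:
  commands:
    - {"x": 0.3,"y": 0,"z": -0.3,"turn": 0}
    - {"x": 0.3,"y": 0,"z": -0.3,"turn": 0}
    - {"x": 0.3,"y": 0,"z": -0.3,"turn": 0}
    - {"x": 0.3,"y": 0,"z": -0.3,"turn": 0}
    - {"x": 0.3,"y": 0,"z": -0.4,"turn": 0}
    - {"x": 0.2,"y": 0,"z": -0.6,"turn": 0}
    - {"x": 0.0,"y": 0,"z": -0.8,"turn": 0}
    - {"x": 0.0,"y": 0,"z": -0.8,"turn": 0}

```text
time_s: 10.88
ee_pos: [464.3, -99.6, 260.2]
eef_rot: [180.0, -0.0, 162.5]
force: [0.3, 0.4, -2.6]
finger_gap: 27.3
finger_force: 30.0
```

```bash
cat > v.py <<'E'
from h import *
import sys
s=monitor.state();R=Rt(s);p=s['ee_pos']-40*Rt(s)[:,2];print(s['time_s'],p,s['finger_gap'],s['finger_force'],s['force'])
k=get_calibration("wrist");S=get_calibration("scene");T=get_calibration("top")
a=snapshot("wrist");b=snapshot("scene");c=snapshot("top")
g=p-19*R[:,2];q=proj(S,g)[0];q2=proj(T,g)[0];print("grasp",g.round(1),q,q2)
x0,y0=int(q[0])-60,max(int(q[1])-40,0)
o=np.hstack([cv2.resize(a,(400,300)),cv2.resize(b[y0:y0+90,x0:x0+120],(400,300),interpolation=cv2.INTER_CUBIC)])
cv2.drawMarker(o,(400+int((q[0]-x0+.5)*400/120),int((q[1]-y0+.5)*300/90)),(0,255,255),cv2.MARKER_CROSS,12,1)
print(x0,y0)
cv2.imwrite(f"pics/{sys.argv[1]}.png",o);cv2.imwrite(f"pics/{sys.argv[1]}_s.png",b);cv2.imwrite(f"pics/{sys.argv[1]}_w.png",a)
for cam in("scene","wrist","top"):
  print(cam,[(np.round(x['bbox']).tolist(),round(x['p'],2)) for x in boxes_of("driver",cam)[:5]],[(np.round(x['position'],1).tolist(),round(x['p'],2)) for x in place_of("bit_tip",cam)[:5]])
for az in [0,45]:
  h=np.array([-R[0,0],-R[1,0],0])*np.sin(np.radians(az))+np.array([0,0,-1])*np.cos(np.radians(az))
  print(az,"tip would be",(g+160*h).round(1),proj(S,g+160*h).round(1),proj(k,g+160*h).round(1),proj(T,g+160*h).round(1))
E
python3 v.py v1
```

```text
10.875 [464.33693327 -99.61027639 300.17642079] 27.264640993241876 29.984658155590296 [ 0.34072501  0.36563061 -2.59794928]
grasp [464.3 -99.6 319.2] [304.78155014 133.18196103] [261.31027322 217.55061642]
244 93
scene [([310.0, 174.0, 363.0, 190.0], 0.83), ([391.0, 288.0, 472.0, 307.0], 0.76), ([254.0, 203.0, 316.0, 216.0], 0.67), ([256.0, 130.0, 320.0, 176.0], 0.58), ([158.0, 191.0, 193.0, 228.0], 0.56)] [([192.3, 191.0], 0.95), ([174.0, 304.5], 0.95), ([184.0, 256.8], 0.88), ([288.6, 471.0], 0.8), ([327.5, 317.8], 0.67)]
wrist [([459.0, 0.0, 495.0, 58.0], 0.88), ([2.0, 0.0, 34.0, 58.0], 0.82), ([137.0, 94.0, 159.0, 239.0], 0.78), ([237.0, 240.0, 314.0, 339.0], 0.64), ([77.0, 328.0, 87.0, 336.0], 0.62)] [([93.1, 150.6], 0.56), ([328.5, 70.8], 0.55)]
top [([339.0, 146.0, 380.0, 181.0], 0.95), ([307.0, 216.0, 333.0, 268.0], 0.78), ([316.0, 305.0, 364.0, 340.0], 0.71), ([155.0, 251.0, 180.0, 312.0], 0.58)] [([185.0, 385.6], 0.82), ([275.4, 301.4], 0.75), ([299.5, 369.5], 0.72), ([311.1, 154.9], 0.57)]
0 tip would be [464.3 -99.6 159.2] [[302.2 196.2]] [[277.3 200.6]] [[262.3 226.5]]
45 tip would be [ 572.2 -133.7  206. ] [[254.7 183.9]] [[277.4 334.9]] [[273.8 185.7]]
```

The driver is out, with its tip still at 45° (scene 257,184). I'll loosen the grip in steps so gravity swings it upright.

Call:
arm_command:
  commands:
    - {"x": 0,"y": 0,"z": 0,"turn": 0}
    - {"x": 0,"y": 0,"z": 0,"turn": 0}
    - {"x": 0,"y": 0,"z": 0,"turn": 0}
  force: 10

```text
time_s: 11.7
ee_pos: [465.4, -99.7, 258.7]
eef_rot: [-180.0, -0.0, 162.5]
force: [-1.1, 0.0, -2.8]
finger_gap: 27.6
finger_force: 10.0
```

```bash
cat > t.py <<'E'
from h import *
s=monitor.state();R=Rt(s);g=s['ee_pos']-59*R[:,2];S=get_calibration("scene")
snapshot("scene");print(s['time_s'],s['finger_gap'],s['finger_force'],s['force'].round(1))
print([(np.round(x['position'],1).tolist(),round(x['p'],2)) for x in place_of("bit_tip","scene")[:8]])
for a in range(-15,60,15):
  h=-R[:,0]*np.sin(np.radians(a))+np.array([0,0,-1])*np.cos(np.radians(a))
  print(a,proj(S,g+160*h).round(1)[0][::-1])
E
python3 t.py
```

```text
11.7 27.550725430911292 10.002355221658945 [-1.1  0.  -2.8]
[([188.8, 193.1], 0.84), ([173.4, 306.9], 0.71), ([192.3, 260.4], 0.68), ([290.9, 470.9], 0.66), ([205.4, 320.4], 0.61)]
-15 [193.  318.6]
0 [196.8 301.8]
15 [196.7 284.9]
30 [192.6 268.7]
45 [184.6 254.3]
```

Call:
arm_command:
  commands:
    - {"x": 0,"y": 0,"z": 0,"turn": 0}
    - {"x": 0,"y": 0,"z": 0,"turn": 0}
    - {"x": 0,"y": 0,"z": 0,"turn": 0}
  force: 6

```text
time_s: 12.18
ee_pos: [465.4, -99.7, 258.8]
eef_rot: [180.0, 0.0, 162.5]
force: [0.3, -0.4, -2.0]
finger_gap: 27.8
finger_force: 6.0
```

```bash
python3 t.py
```

```text
12.175 27.76643356079732 6.000018871854991 [ 0.3 -0.4 -2. ]
[([174.0, 304.3], 0.95), ([290.5, 471.8], 0.85), ([191.6, 193.0], 0.71), ([205.3, 318.6], 0.66), ([196.8, 276.7], 0.57)]
-15 [193.  318.6]
0 [196.8 301.8]
15 [196.7 284.9]
30 [192.6 268.7]
45 [184.6 254.3]
```

The tip angle tracks the grip force (about 38° at 10 N, 22° at 6 N). I'll use 4 N with a small shake so gravity can settle it.

Call:
arm_command:
  commands:
    - {"x": 0,"y": 0,"z": 0,"turn": 0}
    - {"x": 0,"y": 0,"z": 0,"turn": 0}
    - {"x": -0.25,"y": 0,"z": 0,"turn": 0}
    - {"x": 0.25,"y": 0,"z": 0,"turn": 0}
    - {"x": -0.25,"y": 0,"z": 0,"turn": 0}
    - {"x": 0.25,"y": 0,"z": 0,"turn": 0}
    - {"x": 0,"y": 0,"z": 0,"turn": 0}
    - {"x": 0,"y": 0,"z": 0,"turn": 0}
  force: 4

```text
time_s: 13.28
ee_pos: [465.3, -99.6, 258.9]
eef_rot: [180.0, 0.0, 162.5]
force: [-0.1, 0.4, -2.2]
finger_gap: 28.1
finger_force: 4.0
```

```bash
python3 t.py
```

```text
13.275 28.075707636626763 3.9997527163359337 [-0.1  0.4 -2.2]
[([197.0, 282.2], 0.94), ([190.7, 190.8], 0.92), ([201.5, 320.4], 0.69), ([287.9, 471.0], 0.58), ([175.9, 305.4], 0.56)]
-15 [192.9 318.7]
0 [196.7 301.9]
15 [196.7 284.9]
30 [192.6 268.8]
45 [184.5 254.3]
```

Call:
arm_command:
  commands:
    - {"x": 0,"y": 0,"z": 0,"turn": 0}
    - {"x": -0.8,"y": 0,"z": 0,"turn": 0}
    - {"x": 0.8,"y": 0,"z": 0,"turn": 0}
    - {"x": -0.8,"y": 0,"z": 0,"turn": 0}
    - {"x": 0.8,"y": 0,"z": 0,"turn": 0}
    - {"x": 0,"y": 0,"z": 0,"turn": 0}
    - {"x": 0,"y": 0,"z": 0,"turn": 0}
  force: 3.5

```text
time_s: 14.25
ee_pos: [466.0, -99.7, 259.2]
eef_rot: [180.0, 0.1, 162.5]
force: [-0.4, -0.3, -2.2]
finger_gap: 27.8
finger_force: 3.5
```

```bash
python3 t.py
```

```text
14.25 27.83064942209328 3.499988130060956 [-0.4 -0.3 -2.2]
[([172.6, 305.9], 0.84), ([204.3, 318.0], 0.77), ([201.0, 305.5], 0.73), ([288.8, 470.9], 0.65), ([188.3, 191.9], 0.57), ([275.7, 312.8], 0.15)]
-15 [192.9 318.4]
0 [196.7 301.6]
15 [196.6 284.7]
30 [192.5 268.5]
45 [184.4 254. ]
```

Call:
arm_command:
  commands:
    - {"x": 0,"y": 0,"z": 0,"turn": 0}
    - {"x": 0,"y": 0,"z": 0,"turn": 0}
  force: 20

```text
time_s: 14.6
ee_pos: [465.6, -99.8, 258.9]
eef_rot: [-180.0, 0.0, 162.5]
force: [0.1, 0.4, -1.5]
finger_gap: 27.4
finger_force: 20.0
```

```bash
python3 v.py v2
```

```text
14.6 [465.60421088 -99.75650048 298.85407543] 27.390729763184165 20.000041184976 [ 0.13988962  0.38942094 -1.51891981]
grasp [465.6 -99.8 317.9] [304.233548   133.84523221] [261.36887115 217.13435105]
244 93
scene [([315.0, 172.0, 365.0, 191.0], 0.94), ([254.0, 206.0, 318.0, 219.0], 0.67), ([295.0, 123.0, 314.0, 201.0], 0.6), ([388.0, 289.0, 465.0, 308.0], 0.59), ([157.0, 188.0, 196.0, 230.0], 0.57)] [([190.3, 195.6], 0.96), ([174.9, 305.7], 0.94), ([289.3, 472.1], 0.6), ([205.2, 318.5], 0.58)]
wrist [([241.0, 187.0, 311.0, 377.0], 0.9), ([1.0, 0.0, 32.0, 53.0], 0.75), ([459.0, 0.0, 497.0, 57.0], 0.72), ([135.0, 91.0, 157.0, 237.0], 0.71)] [([192.7, 274.2], 0.79), ([94.7, 151.9], 0.58), ([329.6, 69.5], 0.56)]
top [([318.0, 305.0, 364.0, 342.0], 0.92), ([308.0, 214.0, 333.0, 264.0], 0.79), ([156.0, 253.0, 180.0, 314.0], 0.77), ([338.0, 145.0, 381.0, 180.0], 0.57), ([284.0, 173.0, 296.0, 205.0], 0.19)] [([183.0, 383.9], 0.95), ([300.6, 369.0], 0.91), ([274.4, 302.7], 0.83), ([313.1, 157.9], 0.63), ([139.9, 307.9], 0.25)]
0 tip would be [465.6 -99.8 157.9] [[301.7 196.8]] [[277.4 200.6]] [[262.3 226.1]]
45 tip would be [ 573.5 -133.9  204.7] [[254.2 184.6]] [[277.5 334.8]] [[273.8 185.3]]
```

View pics/v2.png

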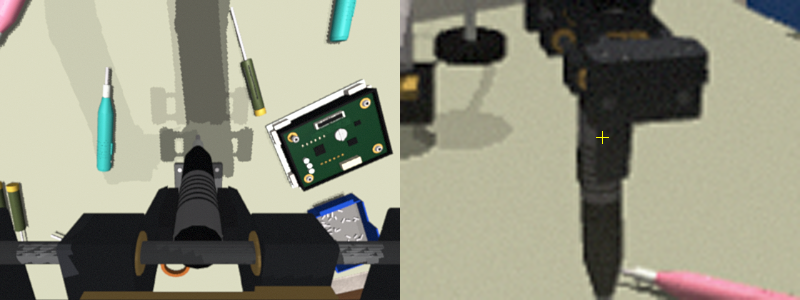

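The scene panel shows the driver close to vertical, with its tip near the pink tool at about (305,201) full-frame. I'll zoom in on the tip in both views with candidate projections.

```bash
python3 - <<'E'
from h import *
s=monitor.state();R=Rt(s);g=s['ee_pos']-59*R[:,2]
S=get_calibration("scene");k=get_calibration("wrist")
def tip(L,a,z=0):
    a=np.radians(a);h=-R[:,0]*np.sin(a)+np.array([0,0,-1])*np.cos(a);return g+L*h
ob=np.array([305.5,201.,274.2,192.7])
r=least_squares(lambda x:(np.r_[proj(S,tip(*x))[0],proj(k,tip(*x))[0]]-ob),[160,0]);print(r.x,r.fun)
a=cv2.imread("pics/v2_w.png");b=cv2.imread("pics/v2_s.png")
def pan(im,k,u,v,w):
    f=400/w;h=int(w*1.5);x0=int(u-w/2);y0=int(v-h*.6);o=cv2.resize(im[y0:y0+h,x0:x0+w],(400,600),interpolation=cv2.INTER_CUBIC);print(x0,y0,f)
    for L in(160,170):
        for an in(-5,0,5):
            q=proj(k,tip(L,an))[0];cv2.drawMarker(o,(int((q[0]-x0+.5)*f),int((q[1]-y0+.5)*f)),(0,0,255) if L==160 else (255,0,255),[cv2.MARKER_TILTED_CROSS,cv2.MARKER_CROSS,cv2.MARKER_DIAMOND][(an+5)//5],10,1)
    return o
cv2.imwrite("pics/z2.png",np.hstack([pan(a,k,277,195,80),pan(b,S,304,190,60)]))
E
```

```text
[171.1450933   -1.78065122] [-1.71020362 -0.55324819  3.14105113 -0.6562457 ]
237 123 5.0
274 136 6.666666666666667
```

View pics/z2.png

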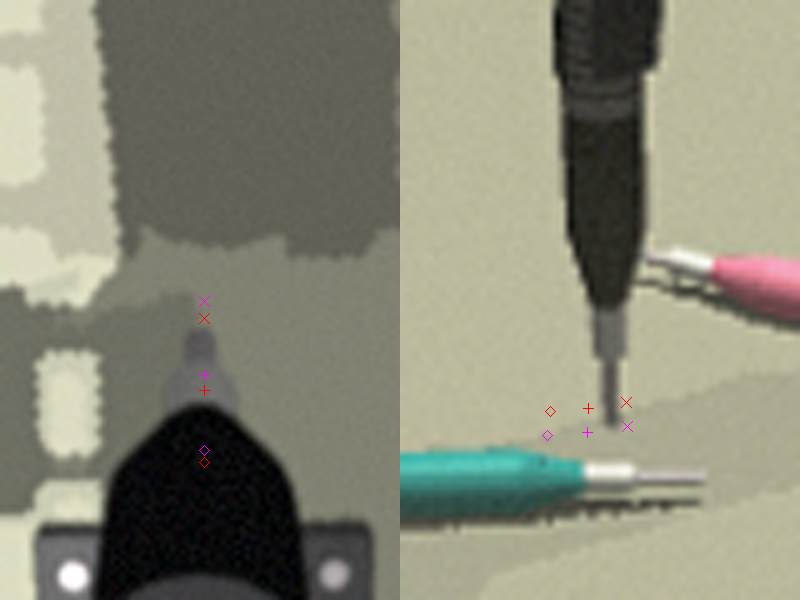

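Both views agree. The tip is at crop (201,335) in the wrist panel and (612,424) in the scene panel, which means about 169 mm from grip to tip. The tilt is about 2.7° past vertical, towards the robot. I'll set the tip lightly on the clear bench below and move the tool 8 mm robotward to true it up.

Call:
arm_command:
  commands:
    - {"x": 0,"y": 0,"z": 0.7,"turn": 0}
    - {"x": 0,"y": 0,"z": 0.8,"turn": 0}
    - {"x": 0,"y": 0,"z": 0.8,"turn": 0}
    - {"x": 0,"y": 0,"z": 0.7,"turn": 0}
    - {"x": 0,"y": 0,"z": 0.4,"turn": 0}
    - {"x": 0,"y": 0,"z": 0,"turn": 0}
  force: 12

```text
time_s: 15.8
ee_pos: [464.9, -99.6, 122.3]
eef_rot: [-180.0, -0.1, 162.5]
force: [-0.2, 0.5, -1.5]
finger_gap: 27.4
finger_force: 12.0
```

Call:
arm_command:
  commands:
    - {"x": 0,"y": 0,"z": 0.1,"turn": 0}
    - {"x": 0,"y": 0,"z": 0.1,"turn": 0}
    - {"x": 0,"y": 0,"z": 0.05,"turn": 0}
    - {"x": 0,"y": 0,"z": 0,"turn": 0}
  force: 8

```text
time_s: 16.3
ee_pos: [465.4, -99.7, 112.9]
eef_rot: [180.0, 0.0, 162.5]
force: [-0.5, 0.4, -2.9]
finger_gap: 27.4
finger_force: 8.0
```

Call:
arm_command:
  commands:
    - {"x": 0,"y": 0,"z": 0.05,"turn": 0}
    - {"x": 0,"y": 0,"z": 0.05,"turn": 0}
    - {"x": 0,"y": 0,"z": 0,"turn": 0}

```text
time_s: 16.68
ee_pos: [465.5, -99.7, 108.8]
eef_rot: [180.0, 0.0, 162.5]
force: [-0.1, 0.2, -1.9]
finger_gap: 27.4
finger_force: 8.0
```

Call:
arm_command:
  commands:
    - {"x": 0,"y": 0,"z": 0.05,"turn": 0}
    - {"x": 0,"y": 0,"z": 0.05,"turn": 0}
    - {"x": 0,"y": 0,"z": 0,"turn": 0}

```text
time_s: 17.05
ee_pos: [468.0, -100.3, 106.3]
eef_rot: [180.0, 0.3, 162.5]
force: [1.0, -1.0, 9.8]
finger_gap: 28.1
finger_force: 8.0
```

Contact at about 107. I'll back off slightly and pivot.

Call:
arm_command:
  commands:
    - {"x": 0,"y": 0,"z": -0.03,"turn": 0}
    - {"x": 0.1,"y": 0,"z": 0,"turn": 0}
    - {"x": 0.1,"y": 0,"z": 0,"turn": 0}
    - {"x": 0,"y": 0,"z": 0,"turn": 0}
  force: 7

```text
time_s: 17.55
ee_pos: [458.1, -97.3, 106.5]
eef_rot: [180.0, 0.1, 162.5]
force: [-0.3, -0.8, 5.3]
finger_gap: 27.8
finger_force: 7.0
```

```bash
cat > q.py <<'E'
from h import *
import sys
s=monitor.state();R=Rt(s);g=s['ee_pos']-59*R[:,2];print(s['time_s'],g.round(1),s['force'].round(1))
S=get_calibration("scene");k=get_calibration("wrist");b=snapshot("scene");a=snapshot("wrist")
cv2.imwrite(f"pics/{sys.argv[1]}_s.png",b);cv2.imwrite(f"pics/{sys.argv[1]}_w.png",a)
def tip(L,a):
    a=np.radians(a);h=-R[:,0]*np.sin(a)-np.array([0,0,1])*np.cos(a);return g+L*h
gr=cv2.GaussianBlur(cv2.cvtColor(b,cv2.COLOR_BGR2GRAY),(3,3),0).astype(float)
# dark body centre line in the scene picture, sampled along the vertical through the grasp
def cen(l):
    q=proj(S,tip(l,0))[0];u=np.arange(-16,16.1,.25);row=cv2.remap(gr.astype(np.float32),(q[0]+u).astype(np.float32)[None],np.full((1,len(u)),q[1],np.float32),cv2.INTER_LINEAR)[0]
    bg=np.median(np.r_[row[:12],row[-12:]]);m=row<bg-45 if l<140 else row<bg-22
    if not m.any():return None
    i=np.argmin(np.abs(u)+99*(~m));lo=hi=i
    while lo>0 and m[lo-1]:lo-=1
    while hi<len(u)-1 and m[hi+1]:hi+=1
    return (u[lo]+u[hi])/2,(u[hi]-u[lo])
for l in range(35,176,10):
    c=cen(l)
    if c:
        px=(proj(S,tip(l,0)+R[:,0])-proj(S,tip(l,0)))[0][0];print(l,"off mm tailward %.1f"%(c[0]/px),"width mm %.1f"%(c[1]/abs(px)))
print([(np.round(x['position'],1).tolist(),round(x['p'],2)) for x in place_of("bit_tip","wrist")[:3]],proj(k,tip(169,0)).round(1))
E
python3 q.py q1
```

```text
17.55 [458.  -97.3 165.5] [-0.3 -0.8  5.3]
35 off mm tailward -1.3 width mm 30.1
45 off mm tailward -3.1 width mm 30.2
55 off mm tailward -0.9 width mm 27.2
65 off mm tailward -0.6 width mm 29.3
75 off mm tailward -0.3 width mm 30.1
85 off mm tailward -0.3 width mm 30.2
95 off mm tailward -0.3 width mm 26.5
105 off mm tailward 0.0 width mm 22.1
115 off mm tailward 0.0 width mm 11.8
125 off mm tailward -22.7 width mm 9.9
135 off mm tailward -0.3 width mm 11.2
145 off mm tailward -13.0 width mm 29.9
[([201.1, 274.8], 0.97), ([98.7, 82.3], 0.81), ([405.9, 277.3], 0.49)] [[277.3 197.7]]
```

The centreline now runs within about 0.7° of vertical. I'll clamp firmly, lift and re-measure.

Call:
arm_command:
  commands:
    - {"x": 0,"y": 0,"z": 0,"turn": 0}
    - {"x": 0,"y": 0,"z": 0,"turn": 0}
    - {"x": 0,"y": 0,"z": -0.4,"turn": 0}
    - {"x": 0,"y": 0,"z": -0.8,"turn": 0}
    - {"x": 0,"y": 0,"z": -0.8,"turn": 0}
    - {"x": 0,"y": 0,"z": -0.8,"turn": 0}
    - {"x": 0,"y": 0,"z": -0.4,"turn": 0}
    - {"x": 0,"y": 0,"z": 0,"turn": 0}
  force: 25

```text
time_s: 18.7
ee_pos: [457.9, -97.2, 235.1]
eef_rot: [180.0, 0.1, 162.5]
force: [0.2, 0.1, -2.9]
finger_gap: 27.8
finger_force: 25.0
```

```bash
python3 q.py q2; python3 - <<'E'
from h import *
S=get_calibration("scene");print([(np.round(x['position'],1).tolist(),round(x['p'],2)) for x in place_of("bit_tip","scene")[:6]])
s=monitor.state();g=s['ee_pos']+[0,0,59];print([proj(S,g-[0,0,L]).round(1)[0][::-1].tolist() for L in(160,170)])
E
```

```text
18.7 [457.8 -97.3 294.1] [ 0.2  0.1 -2.9]
35 off mm tailward -1.2 width mm 29.1
45 off mm tailward -0.9 width mm 31.0
55 off mm tailward -0.9 width mm 30.1
65 off mm tailward -0.6 width mm 29.6
75 off mm tailward -0.3 width mm 30.4
85 off mm tailward 0.3 width mm 28.2
95 off mm tailward 0.0 width mm 24.1
105 off mm tailward 0.0 width mm 20.6
115 off mm tailward 0.0 width mm 14.6
125 off mm tailward 0.6 width mm 12.3
135 off mm tailward 0.6 width mm 9.9
145 off mm tailward 0.9 width mm 9.3
155 off mm tailward 1.2 width mm 7.5
165 off mm tailward 0.9 width mm 0.6
175 off mm tailward -25.2 width mm 30.3
[([101.8, 143.2], 0.73), ([200.0, 275.9], 0.56)] [[277.2 197.7]]
[([173.4, 304.8], 0.94), ([192.3, 190.3], 0.92), ([288.0, 471.5], 0.89), ([205.7, 319.5], 0.81), ([325.4, 313.4], 0.4)]
[[205.4, 305.0], [208.8, 304.9]]
```

The tilt is within about 1° (the two views bracket zero). Bench contact gives tip z = reported z − 106.5. I'll carry it over the proud screw with the tip high.

Call:
arm_command:
  commands:
    - {"x": -0.05,"y": 0.3,"z": 0,"turn": 0}
    - {"x": -0.1,"y": 0.6,"z": 0,"turn": 0}
    - {"x": -0.15,"y": 0.8,"z": 0,"turn": 0}
    - {"x": -0.15,"y": 0.8,"z": 0,"turn": 0}
    - {"x": -0.15,"y": 0.8,"z": 0,"turn": 0}
    - {"x": -0.1,"y": 0.6,"z": 0,"turn": 0}
    - {"x": -0.05,"y": 0.35,"z": 0,"turn": 0}
    - {"x": 0,"y": 0,"z": 0,"turn": 0}

```text
time_s: 19.9
ee_pos: [537.6, 56.4, 233.7]
eef_rot: [-180.0, -0.0, 162.5]
force: [0.2, -0.1, -3.3]
finger_gap: 27.3
finger_force: 25.0
```

Call:
arm_command:
  commands:
    - {"x": 0,"y": 0,"z": 0.4,"turn": 0}
    - {"x": 0,"y": 0,"z": 0.4,"turn": 0}
    - {"x": 0,"y": 0,"z": 0,"turn": 0}

```text
time_s: 20.27
ee_pos: [535.9, 54.9, 200.1]
eef_rot: [-179.9, -0.2, 162.4]
force: [-0.7, 0.5, -1.8]
finger_gap: 27.3
finger_force: 25.0
```

```bash
python3 q.py q3; python3 - <<'E'
from h import *
S=get_calibration("scene");k=get_calibration("wrist");T=get_calibration("top")
s=monitor.state();e=s['ee_pos'];tip=np.array([e[0],e[1],e[2]-106.5]);print("tip",tip)
sc=np.array([537.5,56,60.]);print("tip px S,k",proj(S,tip),proj(k,tip),"screw",proj(S,sc),proj(k,sc))
for c in("scene","wrist"):
  for n in("bit_tip","screw_head","raised_screw"):print(c,n,[(np.round(x['position'],1).tolist(),round(x['p'],2)) for x in place_of(n,c)[:4]])
a=cv2.imread("pics/q3_w.png");b=cv2.imread("pics/q3_s.png")
P=[]
for im,K in((a,k),(b,S)):
    q=proj(K,tip)[0];x0=int(q[0])-30;y0=int(q[1])-50;o=cv2.resize(im[y0:y0+90,x0:x0+60],(400,600),interpolation=cv2.INTER_CUBIC);print(x0,y0,"f 6.667");P.append(o)
cv2.imwrite("pics/z3.png",np.hstack(P))
E
```

```text
20.275 [536.1  55.  259.1] [-0.7  0.5 -1.8]
35 off mm tailward 0.3 width mm 31.1
45 off mm tailward -0.5 width mm 29.7
55 off mm tailward 0.0 width mm 29.9
65 off mm tailward -0.3 width mm 30.6
75 off mm tailward 0.3 width mm 30.8
85 off mm tailward 0.3 width mm 30.0
95 off mm tailward 0.5 width mm 25.4
105 off mm tailward 1.1 width mm 21.3
115 off mm tailward 0.5 width mm 15.0
125 off mm tailward 0.8 width mm 11.3
135 off mm tailward 1.4 width mm 10.3
145 off mm tailward 1.6 width mm 7.7
155 off mm tailward 1.9 width mm 8.3
165 off mm tailward 2.2 width mm 7.8
175 off mm tailward 33.4 width mm 4.5
[([198.7, 277.6], 0.93), ([285.0, 278.1], 0.69)] [[277.7 198.5]]
tip [537.73741678  55.52284753  95.67938   ]
tip px S,k [[311.07034863 263.82353851]] [[277.3616386  198.93865938]] screw [[310.51811627 276.39569052]] [[277.65733456 189.21741144]]
scene bit_tip [([190.2, 193.4], 0.9), ([266.8, 313.8], 0.78), ([287.3, 471.9], 0.69)]
scene screw_head [([281.1, 310.2], 0.64)]
scene raised_screw [([283.2, 308.3], 0.35), ([256.6, 256.0], 0.27)]
wrist bit_tip [([198.7, 277.6], 0.93), ([285.0, 278.1], 0.69)]
wrist screw_head [([194.1, 277.4], 0.4)]
wrist raised_screw [([187.4, 277.8], 0.6)]
247 148 f 6.667
281 213 f 6.667
```

View pics/z3.png

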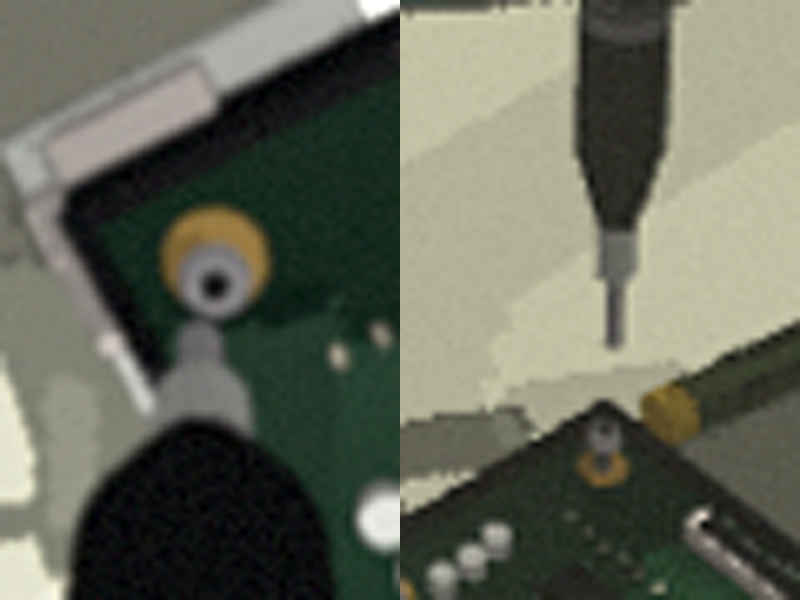

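In the wrist panel the bit end is at about (201,343) and the screw recess at (213,284). In the scene panel the tip is at (613,347) and the head at (604,430). The tip is within about 2 mm of centre, though the arm was still settling. I'll descend most of the way, let it settle and measure again.

Call:
arm_command:
  commands:
    - {"x": 0,"y": 0.02,"z": 0.2,"turn": 0}
    - {"x": 0,"y": 0,"z": 0.2,"turn": 0}
    - {"x": 0,"y": 0,"z": 0.08,"turn": 0}
    - {"x": 0,"y": 0,"z": 0,"turn": 0}
    - {"x": 0,"y": 0,"z": 0,"turn": 0}
    - {"x": 0,"y": 0,"z": 0,"turn": 0}

```text
time_s: 21.48
ee_pos: [538.0, 56.6, 183.1]
eef_rot: [180.0, 0.0, 162.5]
force: [-0.2, 0.6, -2.8]
finger_gap: 27.5
finger_force: 25.0
```

```bash
cat > f.py <<'E'
from h import *
S=get_calibration("scene");k=get_calibration("wrist")
b=snapshot("scene").astype(int);a=snapshot("wrist").astype(int)
s=monitor.state();e=s['ee_pos'];tip=np.array([e[0],e[1],e[2]-106.5]);print(s['time_s'],"tip",tip.round(1),s['eef_rot'].round(2),s['force'].round(1))
for n,x in(("bit_tip",0),("screw_head",0)):
  for c in("scene","wrist"):print(c,n,[(np.round(x['position'],1).tolist(),round(x['p'],2)) for x in place_of(n,c)[:3]])
sc=np.array([537.5,56,60.]);print("pred tip",proj(S,tip),proj(k,tip),"screw",proj(S,sc),proj(k,sc))
# gray maps: wrist patch and scene patch, halved values for reading
g=lambda im:cv2.cvtColor(im.astype(np.uint8),cv2.COLOR_BGR2GRAY)
q=proj(k,tip)[0].astype(int);print("W cols",q[0]-13,"rows",q[1]-16);np.set_printoptions(linewidth=250)
print(g(a)[q[1]-16:q[1]+8,q[0]-13:q[0]+14])
q=proj(S,tip)[0].astype(int);print("S cols",q[0]-8,"rows",q[1]-8)
print(g(b)[q[1]-8:q[1]+14,q[0]-8:q[0]+11])
E
python3 f.py
```

```text
21.575 tip [538.   56.6  76.5] [1.7999e+02 2.0000e-02 1.6247e+02] [ 0.5 -0.6 -1.5]
scene bit_tip [([288.5, 469.2], 0.98), ([189.0, 192.2], 0.64), ([272.5, 313.5], 0.63)]
wrist bit_tip [([203.0, 275.4], 0.58)]
scene screw_head [([276.4, 312.9], 0.61)]
wrist screw_head [([199.3, 276.1], 0.61), ([195.1, 276.9], 0.55)]
pred tip [[310.84717263 270.92185656]] [[277.35671053 198.83793119]] screw [[310.51811627 276.39569052]] [[276.60108139 194.00591537]]
W cols 264 rows 182
[[ 25  36  33  30  35  29  30  27  38  58  71  91 102 107 103  90  72  57  38  31  30  31  31  32  32  35  36]
 [ 31  32  32  32  35  29  32  46  77 102 112 115 125 126 126 118 113  95  69  52  29  35  30  35  34  35  29]
 [ 34  36  33  32  28  28  46  75 112 123 124 128 129 126 130 126 126 123 107  82  53  29  33  33  35  32  30]
 [ 28  29  31  31  29  41  73 103 123 126 119 121 126 126 127 127 127 129 126 113  68  38  32  30  28  35  32]
 [ 29  33  34  29  27  52  95 107 113 110 107 118 125 127 126 124 127 129 129 123  93  55  33  30  37  35  29]
 [ 28  31  32  28  36  67  98 104 103  99 101 110 115 121 121 121 126 124
[... 3095 characters left out ...]
65 154 138  70  25  34  45  46  43  35  32  95 147 100  76  78  78]
 [168 169 142  68  29  35  30  45  58  53  63  54  32  32  56  67  73  78  73]
 [158 139  73  38  34  31  45  61  86  42  57  84  37  34  33  38  54  72  80]
 [ 69  31  37  36  36  32  47  80  97  89  84  98  50  36  40  36  34  59  71]
 [ 36  36  36  42  35  36  50  67  94 104 101  95  52  37  38  39  42  32  45]
 [ 35  35  39  39  39  46  42  66  90  91  97  93  49  36  40  37  41  45  32]
 [ 40  37  36  32  43  49  64  76  53  56  75  90  69  39  43  44  38  28  41]
 [ 39  40  40  41  45  61  79  73  59  58  77  99  91  56  33  42  35  40  40]
 [ 46  39  41  33  33  55  76  81  74  67  84  96  89  56  35  42  45  35  38]]
```

Numerically, the recess is at wrist (277.0,193.7) against (276.6,194.0) predicted, and the bit centre is at (276.7,198.8) against (277.4,198.8). The scene view agrees to about 1 mm. The tip is centred to within about 1 mm and roughly 16 mm above the head, so I'll lower it 6 mm.

Call:
arm_command:
  commands:
    - {"x": 0,"y": 0,"z": 0.08,"turn": 0}
    - {"x": 0,"y": 0,"z": 0.07,"turn": 0}
    - {"x": 0,"y": 0,"z": 0,"turn": 0}
    - {"x": 0,"y": 0,"z": 0,"turn": 0}
    - {"x": 0,"y": 0,"z": 0,"turn": 0}

```text
time_s: 22.4
ee_pos: [537.9, 56.6, 176.9]
eef_rot: [180.0, 0.0, 162.5]
force: [0.7, 0.0, -2.3]
finger_gap: 27.7
finger_force: 25.0
```

```bash
python3 q.py q5 | grep off; python3 f.py | grep -v '^ *\[\[\? *[0-9]* *[0-9]* *[0-9]* *[0-9]* *[0-9]* *[0-9]* '
```

```text
35 off mm tailward 1.0 width mm 33.0
45 off mm tailward -0.5 width mm 29.1
55 off mm tailward -0.5 width mm 30.3
65 off mm tailward -0.3 width mm 30.0
75 off mm tailward -0.3 width mm 30.2
85 off mm tailward 0.0 width mm 30.9
95 off mm tailward 0.0 width mm 25.8
105 off mm tailward 0.3 width mm 21.1
115 off mm tailward 0.5 width mm 15.2
125 off mm tailward 0.8 width mm 11.5
135 off mm tailward 1.1 width mm 11.0
145 off mm tailward 1.4 width mm 8.3
155 off mm tailward 1.4 width mm 2.8
165 off mm tailward 1.1 width mm 3.4
175 off mm tailward 2.8 width mm 28.2
22.65 tip [537.9  56.6  70.4] [1.8000e+02 1.0000e-02 1.6246e+02] [ 0.2  0.8 -2.7]
scene bit_tip [([289.1, 473.2], 0.94), ([188.3, 194.9], 0.85), ([276.1, 312.8], 0.83)]
wrist bit_tip [([201.4, 274.1], 0.62)]
scene screw_head [([274.8, 312.1], 0.54)]
wrist screw_head [([198.2, 274.7], 0.66)]
pred tip [[310.74315095 273.02692744]] [[277.34406162 198.92985853]] screw [[310.51811627 276.39569052]] [[276.66625296 195.82380736]]
W cols 264 rows 182
S cols 302 rows 265
```

```bash
python3 -c "
from rig import *
print(job_done())"
```

```text
the job is handed in; nothing more can be done
None
```

I handed the job in at about 22.7 s with the driver held upright in the gripper, tilted about 1° from vertical; by the cameras, its tip is about 10 mm above the proud screw's head and within about 1 mm of its centre. On the way I touched the bit lightly to the open bench to true it up.

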